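# Switch on the desk power unit in order

### The job

Switch on the power unit on the desk in this order: first push down the raised, bar-marked far end of the wide rocker until it is fully over, then do the same with the narrow rocker, and last press the round button all the way down and let it come back up. Do it by pushing from above with closed fingers; leave the square button alone, and do not pick up or shift the mouse, eraser and binder clip lying beside the unit.

Things in the scene. Friction and masses are not known exactly. Their poses are not given: they have to be found in the camera images.
- power_unit: low square desk power unit, 172 x 172 mm, deck 42 mm above the desk, fixed. Origin: centre of its underside; z up, x to its rear, y to its left. Four switches stand on the deck, centres 38 mm from the unit's centre along its x and its y, in any arrangement: wide rocker, narrow rocker, round button, square button; each on a 62 mm square black bezel 4 mm high, turned with the unit.
- wide_rocker_mark (a point): point on the top face of the wide rocker's marked end (white cap 52 mm long along the unit's x, 50 mm wide, top a shallow V), 20 mm from the pivot line, on the face under a raised bar (4 mm wide, 2 mm high, along y). Pivot: along the unit's y, 14 mm above the deck. The marked end points to the unit's +x, is raised at the start (point 22 mm above the deck) and sinks 8 mm when fully over. Moves with the cap.
- narrow_rocker_mark (a point): the same point on the narrow rocker, which is like the wide one but only 20 mm wide along the unit's y (52 mm long along x, marked end towards +x, raised at the start)
- round_button_top (a point): centre of the flat top of the round button, a white cap 38 mm in diameter, 17 mm above the deck when up; it sinks 6 mm when fully pressed. Moves with the cap.
- square_button_top (a point): centre of the flat top of the square button, a white cap 34 x 34 mm, 17 mm above the deck when up; to be left alone
- wide_rocker (a joint): angle of the wide rocker in rad: 0 to 0.04 at the start (off, marked end up), 0.4 fully over to the marked end (on). It stays where it is left; about 3 N at the marked point moves it.
- narrow_rocker (a joint): angle of the narrow rocker, the same values and stiffness
- round_button (a joint): travel of the round button in m: 0 up, 0.006 fully down; its spring takes 2.4 N to start and 4.8 N at the bottom, and brings it back up when released
- square_button (a joint): travel of the square button in m, the same values and spring
- mouse: white computer mouse, 108 x 60 x 37 mm, lying loose on the desk left of the unit; origin: centre of its underside
- eraser: eraser, 50 x 25 x 12 mm, lying loose on the desk right of the unit; origin: centre of its underside
- binder_clip: black binder clip, 33 x 32 x 13 mm, lying loose on the desk on the robot's side of the unit; origin: centre of its underside

How it is judged:
By the outcome, as a careful person would: the job done as asked, in the order asked, and still so for the second after the job is handed in, with the robot touching nothing.
It also fails if it takes over 38 s, if anything falls off the work surface, if the arm or the gripper's body presses on something with over 40 N, if the wrist force passes 120 N, or if a joint passes its speed limit or range.

### The arm

A 6-joint arm with a two-finger parallel gripper is mounted at the origin on the work surface; the furniture and walls round the work are solid. World frame = base frame: x ahead of the robot, y to its left, z up, the work surface at z = 0. Lengths are in mm, angles in rad, forces in N, time in s.
With the tool pointing down it reaches from about 350 to 975 mm from the base axis. Payload 7.1 kg.
Tool frame: the origin (TCP) lies midway between the tips of the shut fingers; the grasp point (between the pads) lies 19 mm behind it; z points along the fingers, y is the line along which they close (so a half turn about z gives the same grasp; the last joint's range is limited). The gripper opens to 88 mm and grips with 3 to 60 N. Pads are 20 mm wide; open, the fingers measure 115 mm over their backs; the gripper's body (75 mm by 178 mm) begins 61 mm behind the grasp point.
Start: joints at [1.298, 0.423, 1.63, -0, 1.089, -0.019], TCP at [156.896, 604.97, 222.675] pointing down, gripper open.
Joint ranges: [-3, 3], [-0.9, 2.11], [0.09, 2.58], [-1.31, 4.45], [0.11, 2.69], [-2.54, 2.54]. Speed limits (rad/s): [2.39, 2.39, 3.01, 3.14, 3.14, 3.14].

### API

Orientations are given as a rotation vector (axis times angle).
In Python, from workcell import ctrl gives the robot as it stands. The module is installed in compiled form; this text tells all that it offers.
- The arm moves only by the tool servo_tool, never from a script. Its argument "increments" is a list of rows, each a list of 7 numbers: the shift along the world's x, y, z in cm, then the turn, a rotation vector about the world's x, y, z in degrees, then the opening, from -1 (shut) to 1 (fully open). A call has 1 to 20 rows; each row is the pose to reach, as a shift and turn from the pose commanded when the call began; what a row does not reach only later rows make up. A row lasts 1/12 s, in which the tool goes at most 41.7 mm and 7.16 degrees, less where a joint would pass 70% of its speed; a pose out of reach is approached as far as the arm can. A call with a gripper value outside its range is refused whole. The fingers move at their own pace and stop on an object; the grip force is fixed at half the most. Time passes only in rows, so rows that repeat a pose let the fingers close. It gives the time, the measured TCP pose, the force, the opening and the grip force at its end, in the units of the state.
- ctrl.get_obs(): the state, without advancing time (a new reading comes with each control period).
- ctrl.get_image(name): name is "side" or "top" or "wrist"; returns a dict with "image" (384x512x3 uint8, red, green, blue), "fx", "fy", "cx", "cy" (pixels), "k1" (the pictures are not rectified: a ray, as slopes to the right and down, at radius r is drawn at 1 + k1 r^2 times it, then the intrinsics apply), "extrinsics" (4x4, takes a point from camera to world coordinates); the wrist camera has in their place "tool_from_camera" (4x4, takes a point from camera to tool coordinates, whose origin is the TCP and whose axes are the flange's). Camera axes: x right, y up, looking along -z (the intrinsics and any distortion apply to the point x, -y, -z); pixel columns grow to the right and rows downward; lengths in mm; the calibration is good to about 2 mm. A picture is of the moment at which its call begins: read the wrist's pose just before it. There is no depth.
- ctrl.close_job(): hands the job in; it is judged then, once.
The state is a dict: "t": time; "qpos": joint angles; "qvel": joint speeds; "joint_torque": joint torques, N m; "ee_pos": TCP position; "orientation": TCP orientation; "ft_force": force on the tool from outside, world axes, zero at the start; "moment": the same for the moment, N m; "width": finger opening in mm; "grasp_force": force on a finger pad.
Only numpy, scipy, OpenCV 4.12 (cv2) and the standard library are available. Lean on these libraries where they do the work, as an engineer would, in place of code of your own. Each camera call takes 0.05 s, during which the arm holds its last target. There are 200 camera calls.

## Working session

There is one attempt and no reset: what is moved stays moved. The work goes in short steps, Python scripts to look and compute and a tool call to move; the robot and the scene stay as the last step left them, time stands still between calls to the robot, and variables do not carry over. Pictures are saved under pics/ and viewed, at most 10 in all, crops included, and the job is handed in when it is done.

Besides the shell and the picture viewer there is one more tool, called after "Request:" as name(argument=value, ...) on one line, values as JSON. servo_tool: Moves the arm, as the interface text tells. Its arguments: {"type":"object","properties":{"increments":{"type":"array","items":{"type":"array","items":{"type":"number"}}}},"required":["increments"]}

```bash
mkdir -p pics
python3 - <<'E'
from workcell import ctrl
import cv2,pickle
o=ctrl.get_obs();print({k:o[k] for k in('t','ee_pos','orientation','width')})
d={n:ctrl.get_image(n) for n in('top','side','wrist')}
pickle.dump((o,d),open('d0.pkl','wb'))
for n in d: cv2.imwrite(f'pics/{n}0.png',d[n]['image'][:,:,::-1]); print(n,{k:v for k,v in d[n].items() if k!='image'})
E
```

```text
{'t': 0.0, 'ee_pos': array([156.73510855, 604.44740475, 221.89297303]), 'orientation': array([-3.97555567e-01, -3.11611534e+00,  2.39106944e-03]), 'width': 87.8371424936499}
top {'fx': 393.97687319261826, 'fy': 393.97687319261826, 'cx': 255.23167511908923, 'cy': 187.550247666949, 'k1': 0.03645938146196071, 'extrinsics': array([[ 3.67795365e-04,  9.95254476e-01, -9.73056711e-02,
         4.31248242e+02],
       [-9.99964901e-01,  1.18051272e-03,  8.29476947e-03,
         7.25249520e+01],
       [ 8.37027702e-03,  9.72992049e-02,  9.95219977e-01,
         9.10646148e+02],
       [ 0.00000000e+00,  0.00000000e+00,  0.00000000e+00,
         1.00000000e+00]])}
side {'fx': 486.6611589469592, 'fy': 486.6611589469592, 'cx': 260.3050365004916, 'cy': 191.7962827768467, 'k1': 0.0649579068965766, 'extrinsics': array([[-9.62733265e-01,  1.09654956e-01, -2.47225507e-01,
         2.95382517e+02],
       [-2.70093016e-01, -4.36949426e-01,  8.57977250e-01,
         8.65621232e+02],
       [-1.39435860e-02,  8.92777122e-01,  4.50282785e-01,
         5.06878304e+02],
       [ 0.00000000e+00,  0.00000000e+00,  0.00000000e+00,
         1.00000000e+00]])}
wrist {'fx': 324.2154116848382, 'fy': 324.2154116848382, 'cx': 250.7167985652142, 'cy': 197.07160372144776, 'k1': -0.031302203574759144, 'tool_from_camera': array([[-9.24960935e-04,  9.59706879e-01,  2.81001512e-01,
         7.63923734e+01],
       [ 9.99999524e-01,  8.00078253e-04,  5.59142509e-04,
        -2.05605583e+00],
       [ 3.11789713e-04,  2.81001896e-01, -9.59707162e-01,
        -1.62602911e+02],
       [ 0.00000000e+00,  0.00000000e+00,  0.00000000e+00,
         1.00000000e+00]])}
```

View pics/top0.png

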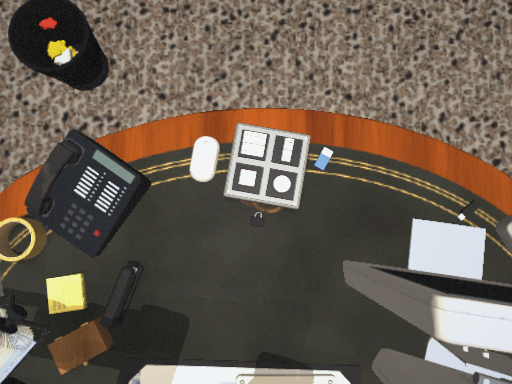

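View pics/side0.png

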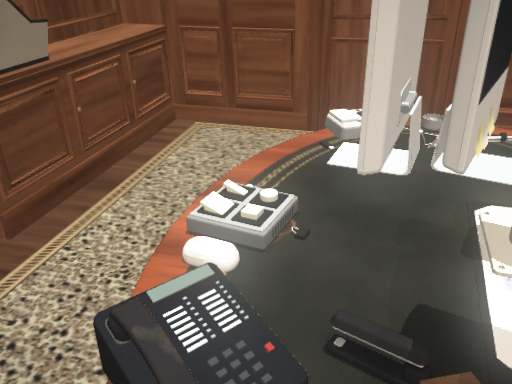

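The top view shows the unit at about (268,166), turned slightly. The wide rocker is at (254,144), narrow at (288,150), square at (247,178) and round at (282,184). The side view shows the same layout, with the caps near (215,203), (235,187), (252,212) and (269,195).

```bash
cat > h.py <<'E'
import numpy as np,cv2
from scipy.optimize import least_squares
from scipy.spatial.transform import Rotation as R
def wpose(im,o=None):
    if 'extrinsics' in im: return im['extrinsics']
    T=np.eye(4);T[:3,:3]=R.from_rotvec(o['orientation']).as_matrix();T[:3,3]=o['ee_pos']
    return T@im['tool_from_camera']
def ray(im,uv,z,E):
    K=np.array([[im['fx'],0,im['cx']],[0,im['fy'],im['cy']],[0,0,1]])
    p=cv2.undistortPoints(np.array([[uv]],float),K,np.array([im['k1'],0,0,0,0.]))[0,0]
    d=E[:3,:3]@np.array([p[0],-p[1],-1.]);c=E[:3,3]
    return (c+d*(z-c[2])/d[2])[:2]
def caps(im,box,thr=185):
    x0,y0,x1,y1=box;g=im['image'].min(2)
    m=np.zeros(g.shape,np.uint8);m[y0:y1,x0:x1]=(g[y0:y1,x0:x1]>thr)
    n,l,s,c=cv2.connectedComponentsWithStats(cv2.morphologyEx(m,cv2.MORPH_OPEN,np.ones((2,2),np.uint8)))
    return [(c[i],s[i]) for i in range(1,n) if s[i][4]>15]
def fit(obs):  # name->xy ; model offsets in unit frame
    off=dict(wide=(38,38),narrow=(38,-38),square=(-38,38),round=(-38,-38))
    f=lambda p:np.concatenate([p[:2]+np.array([[np.cos(p[2]),-np.sin(p[2])],[np.sin(p[2]),np.cos(p[2])]])@off[k]-v for k,v in obs.items()])
    r=least_squares(f,[600,50,0]);return r.x,r.fun.round(1)
E
python3 - <<'E'
import pickle
from h import *
o,d=pickle.load(open('d0.pkl','rb'))
for n,b in(('top',(228,126,308,206)),('side',(192,172,298,226))):
    im=d[n]
    for c,s in caps(im,b):print(n,c.round(1),s, ray(im,c,58,wpose(im)).round(1))
im=d['top']; I=cv2.resize(im['image'][115:225,190:345],None,fx=5,fy=5,interpolation=cv2.INTER_CUBIC)
cv2.imwrite('pics/crop.png',I[:,:,::-1])
E
```

```text
top [270.5 165.1] [ 229  127   80   80 1897] [563.9  32. ]
top [254.5 144.4] [242 132  26  26 515] [610.   67.1]
top [248.2 178.3] [240 170  17  17 230] [534.8  80.8]
top [282.7 184.4] [275 176  17  17 226] [521.7   5.5]
side [236.3 187.9] [225 181  24  15 158] [595.3   5. ]
side [250.4 186.1] [248 185   6   3  17] [569.3 -10.3]
side [240.9 207.1] [ 193  188  102   39 1429] [560.5  82.6]
```

View pics/crop.png

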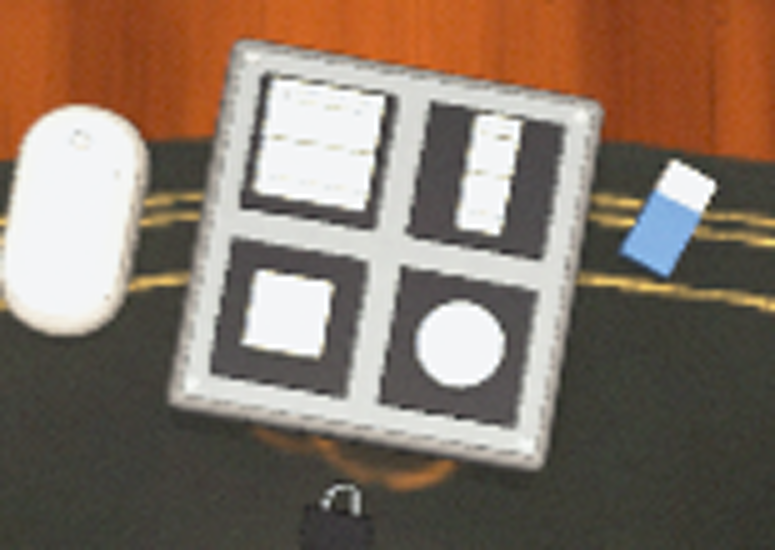

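The crop is clear. The narrow rocker's centre is at crop (489,174), which is about (287.5,149.4) in the full picture. The bars run across each rocker at its top and bottom marks, and the far end is up in the image (+x).

Run:
```python
import pickle
from h import *
o,d=pickle.load(open('d0.pkl','rb'));im=d['top'];E=wpose(im)
px=dict(wide=(254.5,144.4,59),narrow=(287.5,149.4,59),square=(248.2,178.3,59),round=(282.7,184.4,59))
p,r=fit({k:ray(im,v[:2],v[2],E) for k,v in px.items()});print(p,r)
Rm=np.array([[np.cos(p[2]),-np.sin(p[2])],[np.sin(p[2]),np.cos(p[2])]])
for n,q in dict(wide=(58,38),narrow=(58,-38),round=(-38,-38)).items():print(n,(p[:2]+Rm@q).round(1))
print(R.from_rotvec(o['orientation']).as_matrix().round(3))
for k,v in (('clip',(258,218,6)),('mouse',(204,159,25)),('eraser',(324,158,10))):print(k,ray(im,v[:2],v[2],E))
```

```text
[ 5.66131089e+02  3.70478237e+01 -1.61922573e-01] [ 0.1  1.4 -1.2 -1.3  0.  -0.1  1.  -0. ]
wide [629.5  65.2]
narrow [617.2  -9.8]
round [522.5   5.7]
[[-0.968  0.251 -0.   ]
 [ 0.251  0.968 -0.001]
 [ 0.    -0.002 -1.   ]]
clip [449.65707478  58.62087203]
mouse [582.83591819 181.49464898]
eraser [588.21157718 -94.11572805]
```

Request:
servo_tool(increments=[[2.4,-3.0,0,0,0,0.5,-1],[4.8,-6.0,0,0,0,1,-1],[7.2,-9,0,0,0,1.5,-1],[9.6,-12,0,0,0,2,-1],[12,-15,0,0,0,2.5,-1],[14.4,-18,0,0,0,3,-1],[16.8,-21,0,0,0,3.5,-1],[19.2,-24,0,0,0,4,-1],[21.6,-27,0,0,0,4.5,-1],[24,-30,0,0,0,5.2,-1],[26.4,-33,0,0,0,5.2,-1],[28.8,-36,0,0,0,5.2,-1],[31.2,-39,0,0,0,5.2,-1],[33.6,-42,-1,0,0,5.2,-1],[36,-45,-2,0,0,5.2,-1],[38.4,-48,-3,0,0,5.2,-1],[40.8,-51,-4,0,0,5.2,-1],[43,-54,-5,0,0,5.2,-1],[44.3,-55.5,-5,0,0,5.2,-1],[44.3,-55.5,-5,0,0,5.2,-1]])

```text
t: 1.82
ee_pos: [601.9, 46.7, 171.7]
orientation: [0.262, 3.131, -0.001]
ft_force: [-0.4, -0.6, 0.2]
width: 0.8
grasp_force: 0.0
```

Request:
servo_tool(increments=[[0,0,0,0,0,0,-1],[0,0,0,0,0,0,-1],[0,0,0,0,0,0,-1],[0,0,0,0,0,0,-1]])

```text
t: 2.15
ee_pos: [599.3, 51.1, 173.0]
orientation: [0.253, 3.131, 0.0]
ft_force: [0.7, 0.8, 0.3]
width: 0.5
grasp_force: 0.0
```

Run:
```python
from workcell import ctrl
import pickle
from h import *
o=ctrl.get_obs();im=ctrl.get_image('wrist');pickle.dump((o,im),open('d1.pkl','wb'))
print(o['t'],o['ee_pos'],o['ft_force'],o['width'])
cv2.imwrite('pics/w1.png',im['image'][:,:,::-1])
for c,s in caps(im,(0,0,512,384)):print(c.round(1),s)
```

```text
2.15 [599.27143045  51.13996022 172.98293181] [0.68814285 0.81301741 0.30022597] 0.4683159606417496
[163.8 140.1] [ 140   61   71  177 3323]
[185.  114.1] [ 165   92   42   46 1411]
[384.5 145.6] [ 352   93   66  107 5602]
[191.9 187.1] [181 174  22  28 575]
[275.6 189. ] [ 249  176   54   27 1443]
[314.1 183.6] [309 176  12  16 152]
[111.3 206.4] [100 197  24  20 335]
[191.  212.3] [181 204  20  19 333]
[275.9 215.8] [ 249  204   54   28 1203]
[190.5 224.5] [184 224  14   2  28]
[274.5 225.8] [257 225  33   3  80]
[220.8 233.8] [217 231   9   7  55]
```

View pics/w1.png

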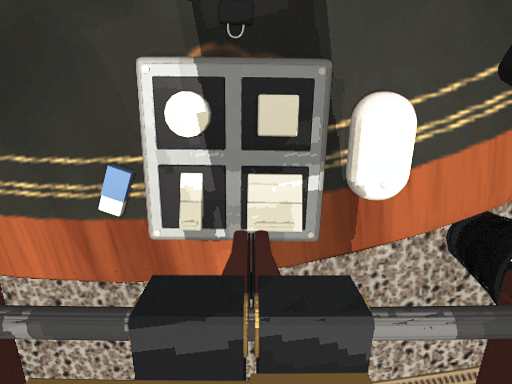

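The wrist view shows image-down as +x. Round is at (187,114), square at (278,115), narrow at (191,201) and wide at (275,202), and the finger tips are at (253,233).

Run:
```python
import pickle
from h import *
o,im=pickle.load(open('d1.pkl','rb'));E=wpose(im,o)
def rep(px):
    p,r=fit({k:ray(im,v[:2],v[2],E) for k,v in px.items()});print(p,r)
    Rm=np.array([[np.cos(p[2]),-np.sin(p[2])],[np.sin(p[2]),np.cos(p[2])]])
    for n,q in dict(wide=(58,38),narrow=(58,-38),round=(-38,-38)).items():print(n,(p[:2]+Rm@q).round(1))
rep(dict(wide=(275.5,202.5,58),narrow=(191,202,58),square=(278,115,59),round=(187.3,114.3,59)))
for c in((138,60),(331,60),(149,240),(319,240)):print(ray(im,c,42,E))
```

```text
[ 5.68150313e+02  3.84131194e+01 -1.70466701e-01] [-0.1  0.2 -0.3 -0.   0.2  0.3  0.1 -0.4]
wide [631.8  66. ]
narrow [618.9  -8.9]
round [524.3   7.4]
[473.36668542 -27.25043264]
[499.97993628 133.88709442]
[635.45492977 -58.64512144]
[662.42895689 106.55977651]
```

Request:
servo_tool(increments=[[3.1,1.6,-3,0,0,0,-1],[3.1,1.6,-6,0,0,0,-1],[3.1,1.6,-8.5,0,0,0,-1],[3.1,1.6,-9.8,0,0,0,-1],[3.1,1.6,-10.2,0,0,0,-1],[3.1,1.6,-10.4,0,0,0,-1],[3.1,1.6,-10.6,0,0,0,-1],[3.1,1.6,-10.8,0,0,0,-1],[3.1,1.6,-11.0,0,0,0,-1],[3.1,1.6,-11.1,0,0,0,-1],[3.1,1.6,-11.2,0,0,0,-1],[3.1,1.6,-11.2,0,0,0,-1]])

```text
t: 3.2
ee_pos: [632.3, 65.9, 61.7]
orientation: [0.256, 3.128, 0.001]
ft_force: [2.3, -0.4, 4.3]
width: 0.3
grasp_force: 1.9
```

Request:
servo_tool(increments=[[0,0,-0.1,0,0,0,-1],[0,0,-0.2,0,0,0,-1],[0,0,-0.3,0,0,0,-1],[0,0,-0.4,0,0,0,-1],[0,0,-0.4,0,0,0,-1]])

```text
t: 3.62
ee_pos: [631.4, 66.0, 57.8]
orientation: [0.256, 3.13, 0.0]
ft_force: [1.3, -0.7, 13.0]
width: 0.3
grasp_force: 6.7
```

Request:
servo_tool(increments=[[0,0,-0.1,0,0,0,-1],[0,0,-0.1,0,0,0,-1],[0,0,-0.1,0,0,0,-1]])

```text
t: 3.87
ee_pos: [631.5, 66.0, 57.6]
orientation: [0.256, 3.13, 0.0]
ft_force: [-2.5, -1.5, 20.7]
width: 0.3
grasp_force: 9.8
```

Request:
servo_tool(increments=[[0,0,1.5,0,0,0,-1],[0,0,3,0,0,0,-1],[-0.5,-2.5,3,0,0,0,-1],[-1,-5,3,0,0,0,-1],[-1.27,-7.5,3,0,0,0,-1],[-1.27,-7.5,3,0,0,0,-1],[-1.27,-7.5,2,0,0,0,-1],[-1.27,-7.5,1.3,0,0,0,-1],[-1.27,-7.5,1.0,0,0,0,-1],[-1.27,-7.5,0.8,0,0,0,-1],[-1.27,-7.5,0.6,0,0,0,-1],[-1.27,-7.5,0.4,0,0,0,-1],[-1.27,-7.5,0.2,0,0,0,-1],[-1.27,-7.5,0.1,0,0,0,-1],[-1.27,-7.5,0.0,0,0,0,-1],[-1.27,-7.5,0,0,0,0,-1],[-1.27,-7.5,0,0,0,0,-1]])

```text
t: 5.28
ee_pos: [619.2, -8.7, 57.7]
orientation: [0.255, 3.129, 0.001]
ft_force: [-2.1, -0.4, 17.5]
width: 0.4
grasp_force: 8.6
```

Request:
servo_tool(increments=[[0,0,2,0,0,0,-1],[0,0,5,0,0,0,-1],[1,1.5,8,0,0,0,-1],[3,3,11,0,0,0,-1],[6,4.5,13,0,0,0,-1],[6,4.5,13,0,0,0,-1],[6,4.5,13,0,0,0,-1]])

```text
t: 5.87
ee_pos: [679.3, 37.3, 186.6]
orientation: [0.253, 3.129, 0.001]
ft_force: [-1.5, 0.2, -0.2]
width: 0.3
grasp_force: 0.0
```

Run:
```python
from workcell import ctrl
from h import *
o=ctrl.get_obs();print(o['t'],o['ee_pos'])
im=ctrl.get_image('wrist')['image'];s=ctrl.get_image('side')['image'][165:255,180:310]
a=cv2.resize(im[40:260,90:350],(520,440),interpolation=cv2.INTER_CUBIC);b=cv2.resize(s,(260,180),interpolation=cv2.INTER_CUBIC)
c=np.zeros((440,780,3),np.uint8);c[:,:520]=a;c[:180,520:]=b
cv2.imwrite('pics/chk.png',c[:,:,::-1])
```

```text
5.8667 [679.2786311   37.27419053 186.56713546]
```

View pics/chk.png

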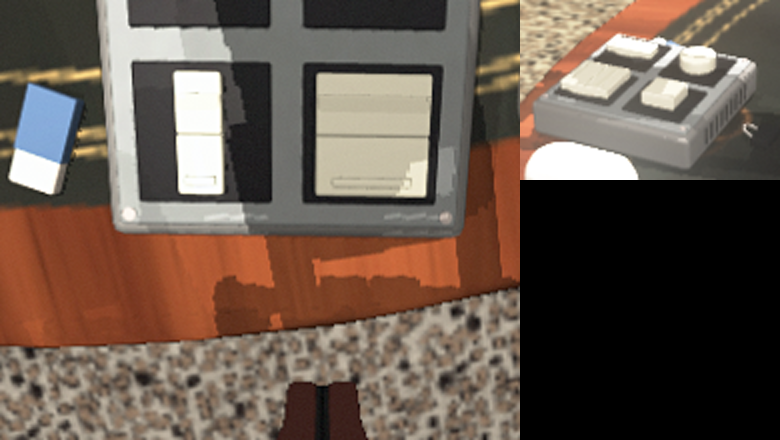

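Both rockers are fully over: their marked far ends lie level at crop (198,181) and (372,183), and the near ends are up. Next is the round button.

Request:
servo_tool(increments=[[-3.5,-0.7,-1,0,0,0,-1],[-7,-1.4,-3,0,0,0,-1],[-10.5,-2.1,-5,0,0,0,-1],[-14,-2.8,-7,0,0,0,-1],[-15.5,-2.9,-9,0,0,0,-1],[-15.5,-2.9,-11,0,0,0,-1],[-15.5,-2.9,-12,0,0,0,-1],[-15.5,-2.9,-12.4,0,0,0,-1],[-15.5,-2.9,-12.7,0,0,0,-1],[-15.5,-2.9,-12.9,0,0,0,-1],[-15.5,-2.9,-13.1,0,0,0,-1],[-15.5,-2.9,-13.3,0,0,0,-1],[-15.5,-2.9,-13.4,0,0,0,-1],[-15.5,-2.9,-13.4,0,0,0,-1]])

```text
t: 7.13
ee_pos: [523.6, 6.9, 53.2]
orientation: [0.255, 3.131, -0.0]
ft_force: [-6.0, -0.7, 15.8]
width: 0.4
grasp_force: 8.0
```

Request:
servo_tool(increments=[[0,0,-0.1,0,0,0,-1],[0,0,-0.1,0,0,0,-1],[0,0,-0.1,0,0,0,-1]])

```text
t: 7.38
ee_pos: [523.6, 6.9, 53.0]
orientation: [0.255, 3.13, -0.0]
ft_force: [-10.1, -1.7, 25.9]
width: 0.3
grasp_force: 13.2
```

Request:
servo_tool(increments=[[0,0,1,0,0,0,-1],[0,0,3,0,0,0,-1],[0,0,6,0,0,0,-1],[0,0,9,0,0,0,-1],[2,0,12,0,0,0,-1],[5,0,13,0,0,0,-1],[8,1,13,0,0,0,-1],[11,2,13,0,0,0,-1],[11,2,13,0,0,0,-1],[11,2,13,0,0,0,-1]])

```text
t: 8.22
ee_pos: [634.6, 27.5, 180.8]
orientation: [0.254, 3.13, 0.0]
ft_force: [-0.3, -0.9, 0.2]
width: 0.5
grasp_force: 0.0
```

Run:
```python
from workcell import ctrl
from h import *
o=ctrl.get_obs();print(o['t'],o['ee_pos'],o['ft_force'])
im=ctrl.get_image('wrist')['image'];s=ctrl.get_image('side')['image'][165:255,180:310]
a=cv2.resize(im,(512,384));b=cv2.resize(s,(260,180),interpolation=cv2.INTER_CUBIC)
c=np.zeros((384,780,3),np.uint8);c[:,:512]=a;c[:180,520:]=b
cv2.imwrite('pics/end.png',c[:,:,::-1])
```

```text
8.2167 [634.60784673  27.50043405 180.80971268] [-0.31443312 -0.9021329   0.18610257]
```

View pics/end.png

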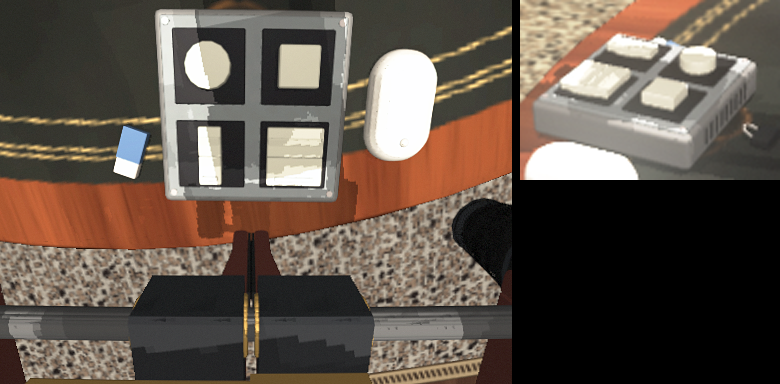

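The final picture shows both rockers over at (209,156) and (296,156), and the round button back up at (207,65). The mouse and eraser have not moved, the clip was never approached, and the arm is clear.

```bash
python3 -c "
from workcell import ctrl
print(ctrl.close_job())"
```

```text
the job is handed in; nothing more can be done
None
```

The wide rocker, then the narrow rocker, were pushed fully over, and the round button was pressed to its stop and came back up; the square button and the loose objects were left alone, and the job was handed in at about 8 s.

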